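Snap the lid onto the headlamp tub

ROBOT

A 7-joint arm with a two-finger parallel gripper is mounted at the origin on the work surface. World frame = base frame: x ahead of the robot, y to its left, z up, the work surface at z = 0. Lengths are in m, angles in rad, forces in N, time in s.
With the tool pointing down it reaches from about 0.35 to 0.9 m from the base axis. Payload 8.1 kg.
Tool frame: the origin (TCP) lies on the centre line of the jaws, within the pads' length; the fingertips stand tips_ahead ahead of it and the grasp point (between the pads) lies 8 mm behind it (tips_ahead is the distance from the TCP to the fingertips, in m); z points along the fingers, y is the line along which they close (so a half turn about z gives the same grasp; the last joint's range is limited). The gripper opens to 85 mm and grips with 20 to 120 N. Pads are 22 mm wide; open, the fingers measure 114 mm over their backs; the gripper's body (76 mm by 85 mm) begins 54 mm behind the grasp point. The pads swing forward as they close: fully open they stand 13 mm farther back than shut.
Start: joints at [1.166, 0.434, 0.025, 1.573, -0.012, 1.134, -0.075], TCP at [0.186, -0.597, 0.242] pointing down, gripper open.
Joint ranges: [-2.62, 2.62], [-0.44, 2.09], [-1.27, 1.32], [0.08, 2.57], [-1.32, 4.46], [0.12, 2], [-2.74, 2.74]. Speed limits (rad/s): [2.22, 2.22, 3.01, 3.01, 3.14, 3.14, 3.14].

INTERFACE

Orientations are given as [roll, pitch, yaw] about the fixed x, y, z axes, in that order (R = Rz(yaw) Ry(pitch) Rx(roll)).
In Python, from bench import * gives the robot as it stands.
- The arm moves only by the tool servo_tool, never from a script. Its argument "motion" is a list of rows, each an object with "angular": the turn, a rotation vector about the tool's x, y, z in degrees, a list of three; "translation": the shift along the tool's x, y, z in mm, a list of three; "gripper": the closure, from 0 (fully open) to 1 (shut). In form: [{"angular": [rx, ry, rz], "translation": [dx, dy, dz], "gripper": gripper}, ...]. A call has 1 to 8 rows; each row is the pose to reach, as a shift and turn from the pose commanded when the call began, along the tool's axes at that moment; what a row does not reach only later rows make up. A row lasts 1/12 s, in which the tool goes at most 41.7 mm and 7.16 degrees, less where a joint would pass 70% of its speed; a pose out of reach is approached as far as the arm can. A call with a gripper value outside its range is refused whole. The fingers move at their own pace and stop on an object; "force" is the grip in N (left out, the last holds). Time passes only in rows, so rows that repeat a pose let the fingers close. It gives the time, the measured TCP pose, the force, the opening and the grip force at its end, in the units of the state.
- read_state(): the state, without advancing time (a new reading comes with each control period).
- snapshot(name): name is "scene" or "side" or "wrist"; returns a dict with "frame" (400x640x3 uint8, red, green, blue), "fov_y" (degrees; the focal length in pixels is half the picture's height over the tangent of half this angle, whatever the lens; pixels are square), "cx", "cy" (the principal point, pixels), "pose" (4x4, takes a point from camera to world coordinates); the wrist camera has in their place "mount" (4x4, takes a point from camera to tool coordinates, whose origin is the TCP and whose axes are the flange's). Camera axes: x right, y down, z forward; pixel columns grow to the right and rows downward; lengths in m; the calibration is good to about 2 mm. A picture is of the moment at which its call begins: read the wrist's pose just before it. There is no depth.
- job_done(): hands the job in; it is judged then, once.
The state is a dict: "t": time; "joint_positions": joint angles; "joint_vel": joint speeds; "joint_efforts": joint torques, N m; "ee_pos": TCP position; "orientation": TCP orientation; "wrist_force": force on the tool from outside, world axes, zero at the start; "moment": the same for the moment, N m; "opening": finger opening in m; "finger_force": force on a finger pad.
Only numpy, scipy, OpenCV 4.12 (cv2) and the standard library are available. Lean on these libraries where they do the work, as an engineer would, in place of code of your own. Each camera call takes 0.05 s, during which the arm holds its last target. There are 200 camera calls.

TASK

The orange lid stands on edge in the aluminium rack: lift it out by its upper edge, lay it flat on the plywood ledge with its black handle up and let go. Then take it by the handle, set it on the clear tub that holds the red headlamp, and press it down until both black clips have snapped over it and it sits fully home. Leave the tub where it stands, and do not disturb the flashlight, the whistle or the battery tray.

Things in the scene. Friction and masses are not known exactly. Their poses are not given: they have to be found in the camera images.
- lid_center (a point): Loose orange lid, 0.16 kg: flange 6 mm thick, 100 (x) by 130 mm (y), over a white solid insert 87 x 117 mm, 18 mm deep (83 x 113 over the last 6 mm): 24 mm thick without the handle. This point is the centre of those 24 mm: flange top 12 mm along +z, insert bottom 12 mm along -z. z points out of the handle side. Lying flat, handle up, it is 12 mm above the ledge.
- lid: The same lid, same axes; origin 6 mm along +z from lid_center. At the start it stands on its +x edge in the rack: its x points down, its z level (lean up to 5 degrees) to the rack's +x; its upper edge (-x) is 100 mm above the rack floor and can be pinched from above across the 24 mm. It may go on the tub either way round (half turn).
- lid_handle (a point): Centre of the lid's black bar handle: a solid ridge 10 mm thick (lid x), 95 mm long (lid y), rising 26 mm from the middle of the flange's top. The point is 13 mm above the flange's top, 25 mm along lid z from lid_center. Same axes as the lid.
- tub_rim (a point): Clear loose tub, 0.6 kg, 100 (x) by 130 mm (y), 50 mm high, walls 4 mm, mouth 92 x 122 mm; a red headlamp is packed in it, up to 31 mm high. The point is the mouth's centre at rim height, z up. Lid fully home: flange on the rim, edges over the tub's, lid_center 6 mm below this point. A spring clip at each y end rises 25 mm above the rim.
- clip_a (a joint): Black spring clip, 40 mm wide, at the tub's +y end; outward travel in m, 0 at rest, at most 0.007. Its catch reaches 3 mm over the flange, underside 7.5 mm above the rim, with a steep ramp above: the lid first rests on the ramps, flange about 15 mm above the rim; pressed down (6 to 12 N for both) it spreads the clips, which spring back to 0 over it.
- clip_b (a joint): The same clip at the tub's -y end.
- rack_floor (a point): Fixed lid rack: a channel 27 mm wide, 112 mm long (its y), between two aluminium walls 6 mm thick and 35 mm high. The point is the middle of the channel's floor, 6 mm above the ledge. z up; the lid's handle side faces its +x (away from the robot, within about 20 degrees).
- flashlight_center (a point): Bystander: aluminium flashlight lying on the ledge, 112 mm long (its x), 32 mm high; the point is its middle.
- whistle_center (a point): Bystander: yellow whistle, 45 mm long (its x), 18 mm high; the point is its middle.
- tray_center (a point): Bystander: clear acrylic tray with three batteries, 90 x 150 x 25 mm; the point is its middle.
Things that resemble listed ones, but are neither listed nor needed, are in the scene too. Leave any purple or yellow look-alike of the lid alone.

How it is judged:
On the way, in this order (a step that is already met when the one before it is completed fails the run):
1. the lid lies flat on the ledge, handle up, let go (height (world z) of lid_center below 0.018 m and angle between lid_center's own z axis and vertical below 0.1 rad and contact force between the fingers and lid below 0.1 N and linear speed of lid below 0.03 m/s), for 0.2 s.
2. the lid is lifted off the ledge again, roughly level (height (world z) of lid_center above 0.03 m and angle between lid_center's own z axis and vertical below 0.4 rad and contact force between the fingers and lid above 0.5 N), for 0.2 s.
At the end, for the whole second after the job is handed in: The lid sits on the tub, handle up: centred within 5 mm, down on the rim within 2.5 mm, in line within 0.08 rad (either way round), both clips back over it within 1.5 mm of rest; the tub stands upright on the ledge within 40 mm of where it was; the lid is at rest (z of lid_center in the frame of tub_rim between -0.009 and -0.0035 m and x of lid_center in the frame of tub_rim between -0.005 and 0.005 m and y of lid_center in the frame of tub_rim between -0.005 and 0.005 m and angle between the x axis of lid_center and the x axis of tub_rim, either way round below 0.08 rad and angle between each of lid_center, tub_rim's own z axis and vertical below 0.05 rad and value of joint each of clip_a, clip_b below 0.0015 m and height (world z) of tub_rim below 0.055 m and distance of tub_rim from where it was at the start of the episode below 0.04 m and linear speed of lid below 0.02 m/s); the robot touches nothing.
It fails at once if the flashlight is moved by more than 30 mm (distance of flashlight_center from where it was at the start of the episode above 0.03 m).
It fails at once if the whistle is moved by more than 30 mm (distance of whistle_center from where it was at the start of the episode above 0.03 m).
It fails at once if the tray is moved by more than 30 mm (distance of tray_center from where it was at the start of the episode above 0.03 m).
It also fails if it takes over 59 s, if anything falls off the work surface, if the arm or the gripper's body presses on something with over 40 N, if the wrist force passes 120 N, or if a joint passes its speed limit or range.

## Working session

There is one attempt and no reset: what is moved stays moved. The work goes in short steps, Python scripts to look and compute and a tool call to move; the robot and the scene stay as the last step left them, time stands still between calls to the robot, and variables do not carry over. Pictures are saved under pics/ and viewed, at most 10 in all, crops included, and the job is handed in when it is done.

Besides the shell and the picture viewer there is one more tool, called after ">>>" by a JSON object that holds its "fn" and its "kwargs", one argument or row to a line. servo_tool: Moves the arm, as the interface text tells. Its arguments: {"type":"object","properties":{"motion":{"type":"array"},"force":{"type":"number"}},"required":["motion"]}

```bash
mkdir -p pics; ls
cat > h.py <<'E'
from bench import *
import numpy as np, cv2
from scipy.spatial.transform import Rotation as R
def save(s,n): cv2.imwrite('pics/'+n+'.png',s['frame'][:,:,::-1])
def T(st):
    M=np.eye(4);M[:3,:3]=R.from_euler('xyz',st['orientation']).as_matrix();M[:3,3]=st['ee_pos'];return M
def pose(s,st=None): return s['pose'] if 'pose' in s else T(st)@s['mount']
def ray(s,u,v,P):
    f=s['frame'].shape[0]/2/np.tan(np.radians(s['fov_y'])/2)
    return P[:3,3],P[:3,:3]@np.array([(u-s['cx'])/f,(v-s['cy'])/f,1])
def onz(s,u,v,z,P):
    o,d=ray(s,u,v,P);return o+d*(z-o[2])/d[2]
def proj(s,p,P):
    f=s['frame'].shape[0]/2/np.tan(np.radians(s['fov_y'])/2)
    q=np.linalg.inv(P)@np.append(p,1);return q[0]/q[2]*f+s['cx'],q[1]/q[2]*f+s['cy']
E
python3 - <<'E'
from h import *
import pickle
st=read_state();print(st)
d={}
for n in('scene','side'):
    s=snapshot(n);save(s,n+'0');d[n]=s;print(n,s['fov_y'],s['cx'],s['cy'],np.round(s['pose'],3).tolist())
pickle.dump(d,open('s0.pkl','wb'))
E
```

```text
pics
{'t': 0.0, 'joint_positions': array([ 1.16639836,  0.4352112 ,  0.02493685,  1.57408532, -0.01158677,
        1.13398922, -0.07513964]), 'joint_vel': array([ 0.00204004, -0.00071086,  0.00247661,  0.00029346,  0.00106489,
        0.00364014, -0.00099161]), 'joint_efforts': array([ 3.59298301e-04, -6.70467639e+01,  1.02498394e+00, -3.16206229e+01,
        1.53925462e-02,  1.25879055e-02, -4.32913805e-05]), 'ee_pos': array([ 0.18559466, -0.59630571,  0.24153741]), 'orientation': array([-3.14005031e+00,  1.37493172e-04,  3.01727122e-01]), 'wrist_force': array([-0.02597925,  0.01775207,  0.12427257]), 'moment': array([ 0.03009232, -0.03522   , -0.06245262]), 'finger_force': 0.0, 'opening': 0.08510666037023794}
scene 45.64814168829622 326.85386826187323 193.72487073792564 [[0.375, 0.772, -0.513, 1.161], [0.927, -0.313, 0.207, -0.353], [-0.0, -0.553, -0.833, 0.995], [0.0, 0.0, 0.0, 1.0]]
side 55.91055755222243 314.15202338970727 195.27043863594065 [[0.972, -0.131, 0.195, 0.421], [-0.235, -0.531, 0.814, -0.89], [-0.004, -0.837, -0.547, 0.585], [0.0, 0.0, 0.0, 1.0]]
```

View pics/scene0.png

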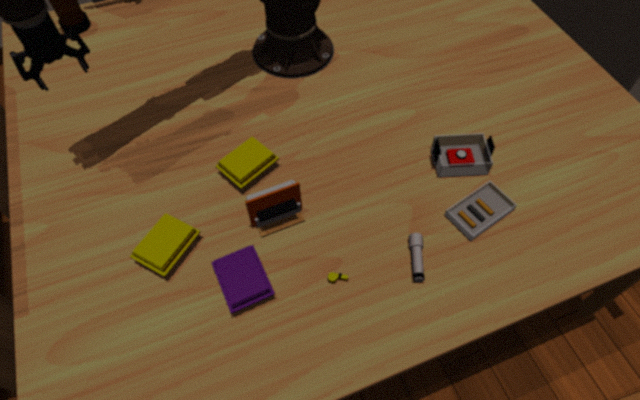

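View pics/side0.png

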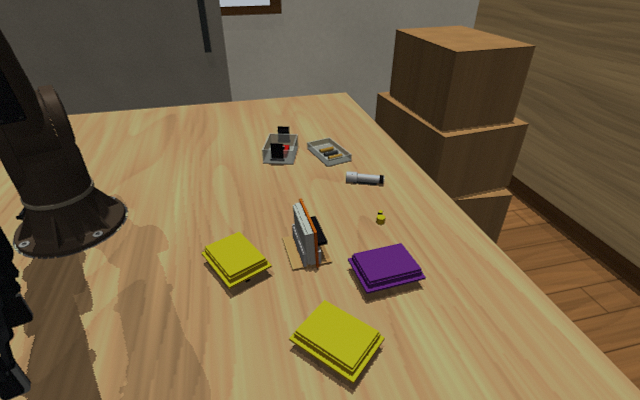

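The scene view shows the orange lid in its rack at about (275,205), with its upper edge from (247,195) to (299,183). The tub is at (463,155), the tray at (480,210), the flashlight at (417,257) and the whistle at (338,277). The yellow and purple look-alikes are around the lid.

Run:
```python
from h import *
import pickle
d=pickle.load(open('s0.pkl','rb'))
s=d['scene'];P=s['pose']
for n,u,v,z in [('lidL',247,194,.106),('lidR',299,182,.106),('tubTL',437,138,.05),('tubTR',488,136,.05),('tubBR',492,165,.05),('tubBL',438,167,.05),('tray',480,210,.02),('fl',417,257,.016),('wh',338,277,.009),('yel',250,163,.02),('pur',243,280,.02),('yel2',166,245,.02)]:
    print(n,onz(s,u,v,z,P).round(3))
s=d['side'];P=s['pose']
for n,u,v,z in [('lidnear',315,236,.106),('lidfar',298,203,.106)]: print(n,onz(s,u,v,z,P).round(3))
for n in d:
  s=d[n]; x0,y0=(225,130) if n=='scene' else (250,180)
  cv2.imwrite(f'pics/c_{n}.png',cv2.resize(s['frame'][y0:y0+120,x0:x0+100,::-1],None,fx=4,fy=4,interpolation=cv2.INTER_CUBIC))
a,b=[cv2.imread(f'pics/c_{n}.png') for n in d]
cv2.imwrite('pics/c0.png',np.hstack([a,b]))
```

```text
lidL [ 0.547 -0.298  0.106]
lidR [ 0.56  -0.178  0.106]
tubTL [0.526 0.212 0.05 ]
tubTR [0.569 0.338 0.05 ]
tubBR [0.654 0.295 0.05 ]
tubBL [0.609 0.168 0.05 ]
tray [0.742 0.214 0.02 ]
fl [0.795 0.016 0.016]
wh [ 0.77  -0.168  0.009]
yel [ 0.398 -0.258  0.02 ]
pur [ 0.702 -0.366  0.02 ]
yel2 [ 0.553 -0.506  0.02 ]
lidnear [ 0.559 -0.321  0.106]
lidfar [ 0.549 -0.198  0.106]
```

View pics/c0.png

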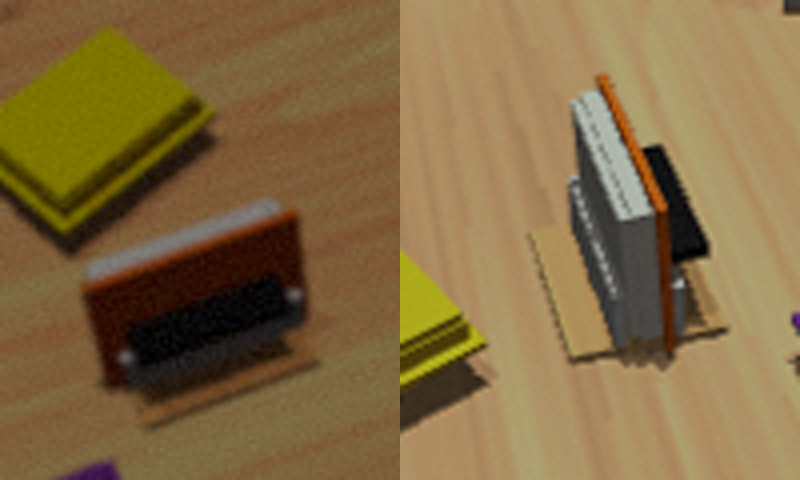

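The crop shows the lid's white insert facing the robot, and the orange flange with its black handle on the far side. The flange's top corners are at (247,202) and (299,183) in the scene view, and at (316,232.5) and (301,199) in the side view.

Run:
```python
from h import *
import pickle
d=pickle.load(open('s0.pkl','rb'))
def tri(a,b):
    A=np.zeros((3,3));B=np.zeros(3)
    for n,(u,v) in (('scene',a),('side',b)):
        o,r=ray(d[n],u,v,d[n]['pose']);r/=np.linalg.norm(r);M=np.eye(3)-np.outer(r,r);A+=M;B+=M@o
    return np.linalg.solve(A,B)
n=tri((247,202),(316,232.5));f=tri((299.2,183),(300.8,199));print(n,f,f-n,np.linalg.norm(f-n))
for s,pts in (('scene',[(247,202),(299.2,183)]),('side',[(316.3,232.5),(300.8,199)])):
    for p in pts: print(s,onz(d[s],*p,.106,d[s]['pose']).round(4))
```

```text
[ 0.56459561 -0.30385572  0.10123151] [ 0.55989739 -0.17789965  0.10223676] [-0.00469822  0.12595607  0.00100526] 0.12604767504590744
scene [ 0.5673 -0.3038  0.106 ]
scene [ 0.5625 -0.1787  0.106 ]
side [ 0.564  -0.3103  0.106 ]
side [ 0.5588 -0.1833  0.106 ]
```

>>> {"fn": "servo_tool", "kwargs": {
  "motion": [
    {"angular": [0,0,-40],"translation": [240,-122,0],"gripper": 0},
    {"angular": [0,0,-40],"translation": [240,-122,0],"gripper": 0},
    {"angular": [0,0,-40],"translation": [240,-122,0],"gripper": 0},
    {"angular": [0,0,-40],"translation": [240,-122,0],"gripper": 0},
    {"angular": [0,0,-40],"translation": [240,-122,0],"gripper": 0},
    {"angular": [0,0,-60],"translation": [360,-182,0],"gripper": 0},
    {"angular": [0,0,-60],"translation": [360,-182,0],"gripper": 0},
    {"angular": [0,0,-60],"translation": [360,-182,0],"gripper": 0}
  ]
}}

```text
t: 0.77
ee_pos: [0.4259, -0.363, 0.2422]
orientation: [-3.141, 0.0, 1.308]
wrist_force: [1.0, -0.8, -0.3]
opening: 0.0853
finger_force: 0.0
```

```bash
cat >> h.py <<'E'
def go(p,down=0,yaw=0):
    """target TCP p; tool z tilted 'down' deg from vertical-down toward lid normal (tool y, raised), yaw as world yaw deg"""
    st=read_state();M=T(st)
    Rt=R.from_euler('z',yaw,degrees=True)*R.from_euler('x',180+down,degrees=True)
    M3=M[:3,:3]
    print('t',round(st['t'],2),'ee',st['ee_pos'].round(4),'rpy',np.degrees(st['orientation']).round(2),'F',st['wrist_force'].round(1),'open',round(st['opening'],4),'ff',round(float(st['finger_force']),1))
    print(' trans',(M3.T@(np.array(p)-st['ee_pos'])*1000).round(1),'ang',np.degrees((R.from_matrix(M3).inv()*Rt).as_rotvec()).round(1))
E
python3 -c "
from h import *
go([.55,-.243,.242],0,92)
print(read_state()['joint_positions'].round(3))"
```

```text
t 0.77 ee [ 0.4259 -0.363   0.2422] rpy [-179.98    0.     74.92] F [ 1.  -0.8 -0.3] open 0.0853 ff 0.0
 trans [148.1  88.6   0.2] ang [ -0.    0.  -17.1]
[ 0.835  0.351 -0.299  1.716  0.115  1.092  0.237]
```

>>> {"fn": "servo_tool", "kwargs": {
  "motion": [
    {"angular": [0,0,-17],"translation": [148,88,0],"gripper": 0},
    {"angular": [0,0,-17],"translation": [148,88,0],"gripper": 0},
    {"angular": [0,0,-17],"translation": [148,88,0],"gripper": 0},
    {"angular": [0,0,-17],"translation": [148,88,0],"gripper": 0},
    {"angular": [0,0,-17],"translation": [148,88,0],"gripper": 0},
    {"angular": [0,0,-17],"translation": [148,88,0],"gripper": 0},
    {"angular": [0,0,-17],"translation": [148,88,0],"gripper": 0}
  ]
}}

```text
t: 1.35
ee_pos: [0.5491, -0.245, 0.2417]
orientation: [-3.14, -0.0, 1.6]
wrist_force: [-1.2, -1.1, 0.4]
opening: 0.0852
finger_force: 0.0
```

```bash
python3 -c "
from h import *
go([.55,-.243,.242],0,92)
st=read_state();s=snapshot('wrist');save(s,'w1');P=pose(s,st);print(st['joint_positions'].round(3));print(s['mount'].round(3))
import pickle;pickle.dump((s,P),open('w1.pkl','wb'))
for p in [(.5645,-.304,.106),(.56,-.178,.106)]: print(proj(s,p,P))"
```

```text
t 1.35 ee [ 0.5491 -0.245   0.2417] rpy [-1.7993e+02 -1.0000e-02  9.1650e+01] F [-1.2 -1.1  0.4] open 0.0852 ff 0.0
 trans [ 2.   1.  -0.3] ang [-0.1 -0.  -0.3]
[ 0.608  0.432 -0.395  1.607  0.178  1.139  0.199]
[[ 0.001 -0.964 -0.268  0.069]
 [ 1.     0.001 -0.    -0.002]
 [ 0.    -0.268  0.964 -0.131]
 [ 0.     0.     0.     1.   ]]
(np.float64(326.7179006351952), np.float64(251.31975638673583))
(np.float64(327.84230126564825), np.float64(125.81730274762464))
```

View pics/w1.png

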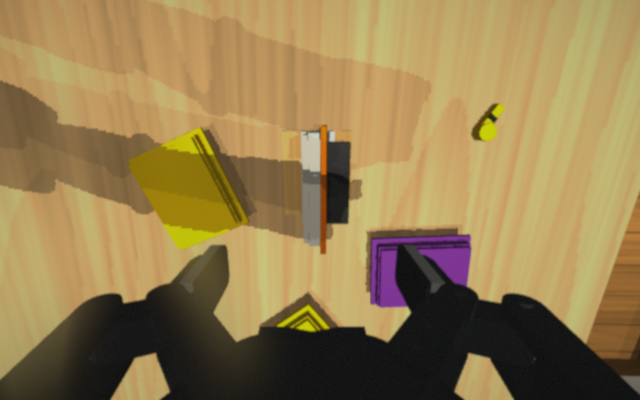

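The wrist view shows the lid's flange edge at columns 321-327, rows 125-252. The white insert starts at column 302, and the prediction agrees within 2 px.

```bash
python3 -c "
from h import *
import pickle;s,P=pickle.load(open('w1.pkl','rb'))
for u,v,z in [(326.5,252,.106),(326.5,126,.106),(321,126,.106),(302,130,.0975),(304,243,.0975)]: print(onz(s,u,v,z,P).round(4))
print([n for n in dir(__import__('bench')) if n[0]!='_'], read_state().keys())
go([.55,-.243,.18],0,92)"
```

```text
[ 0.5643 -0.3048  0.106 ]
[ 0.5588 -0.1782  0.106 ]
[ 0.5537 -0.1783  0.106 ]
[ 0.536  -0.1826  0.0975]
[ 0.5405 -0.2991  0.0975]
['Unreachable', 'job_done', 'read_state', 'snapshot', 'tips_ahead'] dict_keys(['t', 'joint_positions', 'joint_vel', 'joint_efforts', 'ee_pos', 'orientation', 'wrist_force', 'moment', 'finger_force', 'opening'])
t 1.4 ee [ 0.5484 -0.2462  0.2418] rpy [-1.7992e+02  2.0000e-02  9.1540e+01] F [-0.5  0.2 -0.1] open 0.0855 ff 0.0
 trans [ 3.2  1.8 61.8] ang [-0.1  0.  -0.5]
```

```bash
python3 -c "
from h import *
print(tips_ahead)
go([.55,-.2415,.080],0,92.5)"
```

```text
0.011
t 1.4 ee [ 0.5484 -0.2462  0.2418] rpy [-1.7992e+02  2.0000e-02  9.1540e+01] F [-0.5  0.2 -0.1] open 0.0855 ff 0.0
 trans [  4.7   2.  161.8] ang [-0.1  0.  -1. ]
```

>>> {"fn": "servo_tool", "kwargs": {
  "motion": [
    {"angular": [0,0,-1],"translation": [4.7,2,40],"gripper": 0.25},
    {"angular": [0,0,-1],"translation": [4.7,2,80],"gripper": 0.25},
    {"angular": [0,0,-1],"translation": [4.7,2,115],"gripper": 0.25},
    {"angular": [0,0,-1],"translation": [4.7,2,140],"gripper": 0.25},
    {"angular": [0,0,-1],"translation": [4.7,2,155],"gripper": 0.25},
    {"angular": [0,0,-1],"translation": [4.7,2,162],"gripper": 0.25},
    {"angular": [0,0,-1],"translation": [4.7,2,162],"gripper": 0.25},
    {"angular": [0,0,-1],"translation": [4.7,2,162],"gripper": 0.25}
  ]
}}

```text
t: 2.07
ee_pos: [0.5509, -0.2417, 0.0809]
orientation: [3.141, 0.001, 1.614]
wrist_force: [-0.9, -0.4, 0.5]
opening: 0.0641
finger_force: 0.0
```

```bash
python3 -c "
from h import *
go([.55,-.2415,.080],0,92.5)"
```

```text
t 2.07 ee [ 0.5509 -0.2417  0.0809] rpy [1.7999e+02 3.0000e-02 9.2500e+01] F [-0.9 -0.4  0.5] open 0.0641 ff 0.0
 trans [ 0.2 -0.8  0.9] ang [ 0.  0. -0.]
```

Close and lift.

>>> {"fn": "servo_tool", "kwargs": {
  "motion": [
    {"angular": [0,0,0],"translation": [0,-0.5,0],"gripper": 0.6},
    {"angular": [0,0,0],"translation": [0,-0.5,0],"gripper": 0.8},
    {"angular": [0,0,0],"translation": [0,-0.5,0],"gripper": 1},
    {"angular": [0,0,0],"translation": [0,-0.5,0],"gripper": 1},
    {"angular": [0,0,0],"translation": [0,-0.5,0],"gripper": 1},
    {"angular": [0,0,0],"translation": [0,-0.5,0],"gripper": 1},
    {"angular": [0,0,0],"translation": [0,-0.5,-3],"gripper": 1},
    {"angular": [0,0,0],"translation": [0,-0.5,-8],"gripper": 1}
  ],
  "force": 50
}}

```text
t: 2.73
ee_pos: [0.5519, -0.2404, 0.0886]
orientation: [3.139, -0.0, 1.616]
wrist_force: [6.6, 1.7, -3.8]
opening: 0.0237
finger_force: 49.5
```

>>> {"fn": "servo_tool", "kwargs": {
  "motion": [
    {"angular": [0,0,0],"translation": [0,0,-15],"gripper": 1},
    {"angular": [0,0,0],"translation": [0,0,-40],"gripper": 1},
    {"angular": [0,0,0],"translation": [0,0,-70],"gripper": 1},
    {"angular": [0,0,0],"translation": [0,0,-105],"gripper": 1},
    {"angular": [0,0,0],"translation": [0,0,-140],"gripper": 1},
    {"angular": [0,0,0],"translation": [0,0,-160],"gripper": 1},
    {"angular": [0,0,0],"translation": [0,0,-160],"gripper": 1}
  ]
}}

```text
t: 3.32
ee_pos: [0.5523, -0.241, 0.2535]
orientation: [3.135, 0.003, 1.616]
wrist_force: [1.5, -0.1, -0.9]
opening: 0.0233
finger_force: 51.2
```

```bash
python3 -c "
from h import *
print(read_state()['joint_positions'].round(3))
go([.6,0,.26],0,92.5)
go([.6,0,.26],30,90)
go([.6,0,.26],-30,90)
for d in(30,-30):print((R.from_euler('z',90,degrees=True)*R.from_euler('x',180+d,degrees=True)).as_matrix()[:,1:].round(2))
"
```

```text
[ 0.606  0.421 -0.404  1.594  0.178  1.155  0.208]
t 3.32 ee [ 0.5523 -0.241   0.2535] rpy [1.7963e+02 1.7000e-01 9.2580e+01] F [ 1.5 -0.1 -0.9] open 0.0233 ff 51.2
 trans [238.5  58.5  -6.8] ang [0.4 0.2 0.1]
t 3.32 ee [ 0.5523 -0.241   0.2535] rpy [1.7963e+02 1.7000e-01 9.2580e+01] F [ 1.5 -0.1 -0.9] open 0.0233 ff 51.2
 trans [238.5  58.5  -6.8] ang [30.4  0.8  2.5]
t 3.32 ee [ 0.5523 -0.241   0.2535] rpy [1.7963e+02 1.7000e-01 9.2580e+01] F [ 1.5 -0.1 -0.9] open 0.0233 ff 51.2
 trans [238.5  58.5  -6.8] ang [-29.6  -0.5   2.6]
[[ 0.87 -0.5 ]
 [-0.    0.  ]
 [-0.5  -0.87]]
[[ 0.87  0.5 ]
 [-0.   -0.  ]
 [ 0.5  -0.87]]
```

>>> {"fn": "servo_tool", "kwargs": {
  "motion": [
    {"angular": [0,0,2.5],"translation": [120,30,-20],"gripper": 1},
    {"angular": [0,0,2.5],"translation": [120,30,-20],"gripper": 1},
    {"angular": [0,0,2.5],"translation": [120,30,-20],"gripper": 1},
    {"angular": [-30,0,2.5],"translation": [240,70,-20],"gripper": 1},
    {"angular": [-30,0,2.5],"translation": [240,70,-20],"gripper": 1},
    {"angular": [-30,0,2.5],"translation": [240,70,-20],"gripper": 1},
    {"angular": [-30,0,2.5],"translation": [240,70,-20],"gripper": 1},
    {"angular": [-30,0,2.5],"translation": [240,70,-20],"gripper": 1}
  ]
}}

```text
t: 3.98
ee_pos: [0.6046, 0.0065, 0.265]
orientation: [2.618, -0.011, 1.582]
wrist_force: [-1.4, -2.1, -2.3]
opening: 0.0232
finger_force: 51.2
```

```bash
python3 -c "
from h import *
print(read_state()['joint_positions'].round(3))
go([.62,0,.2],-60,90)
"
```

```text
[ 0.275  0.177 -0.455  2.031  0.324  0.449 -0.403]
t 3.98 ee [0.6046 0.0065 0.265 ] rpy [149.99  -0.66  90.63] F [-1.4 -2.1 -2.3] open 0.0232 ff 51.2
 trans [ -7.4 -19.2  63.9] ang [-30.   -0.9  -0. ]
```

>>> {"fn": "servo_tool", "kwargs": {
  "motion": [
    {"angular": [-7,0,0],"translation": [-7,-5,10],"gripper": 1},
    {"angular": [-14,0,0],"translation": [-7,-5,20],"gripper": 1},
    {"angular": [-21,0,0],"translation": [-7,-10,30],"gripper": 1},
    {"angular": [-28,0,0],"translation": [-7,-15,45],"gripper": 1},
    {"angular": [-30,0,0],"translation": [-7,-15,60],"gripper": 1},
    {"angular": [-30,0,0],"translation": [-7,-15,60],"gripper": 1},
    {"angular": [-30,0,0],"translation": [-7,-15,60],"gripper": 1}
  ]
}}

```text
t: 4.57
ee_pos: [0.6144, -0.0399, 0.2266]
orientation: [2.42, 0.087, 1.485]
wrist_force: [0.0, -0.1, -1.8]
opening: 0.0232
finger_force: 50.4
```

```bash
python3 -c "
from h import *
print(read_state()['joint_positions'].round(3))
go([.62,0,.2],-60,90)
"
```

```text
[ 0.13   0.21  -0.317  2.236  1.564  0.289 -1.668]
t 4.57 ee [ 0.6144 -0.0399  0.2266] rpy [138.63   4.96  85.08] F [ 0.  -0.1 -1.8] open 0.0232 ff 50.4
 trans [ 42.4 -13.6  18.7] ang [-18.8   7.    0.7]
```

```bash
python3 -c "
from h import *
go([.58,0.03,.24],-45,40)
go([.58,0.03,.24],-55,30)
"
```

```text
t 4.57 ee [ 0.6144 -0.0399  0.2266] rpy [138.63   4.96  85.08] F [ 0.  -0.1 -1.8] open 0.0232 ff 50.4
 trans [ 65.3 -17.6 -41. ] ang [ -1.5 -27.4  36.1]
t 4.57 ee [ 0.6144 -0.0399  0.2266] rpy [138.63   4.96  85.08] F [ 0.  -0.1 -1.8] open 0.0232 ff 50.4
 trans [ 65.3 -17.6 -41. ] ang [-10.2 -38.   40.2]
```

>>> {"fn": "servo_tool", "kwargs": {
  "motion": [
    {"angular": [-1.5,-27.4,36.1],"translation": [65,-18,-41],"gripper": 1},
    {"angular": [-1.5,-27.4,36.1],"translation": [65,-18,-41],"gripper": 1},
    {"angular": [-1.5,-27.4,36.1],"translation": [65,-18,-41],"gripper": 1},
    {"angular": [-1.5,-27.4,36.1],"translation": [65,-18,-41],"gripper": 1},
    {"angular": [-1.5,-27.4,36.1],"translation": [65,-18,-41],"gripper": 1},
    {"angular": [-10.2,-38,40.2],"translation": [65,-18,-41],"gripper": 1},
    {"angular": [-10.2,-38,40.2],"translation": [65,-18,-41],"gripper": 1},
    {"angular": [-10.2,-38,40.2],"translation": [65,-18,-41],"gripper": 1}
  ]
}}

```text
t: 5.23
ee_pos: [0.5797, 0.0306, 0.2408]
orientation: [2.188, 0.001, 0.54]
wrist_force: [1.3, -0.4, -1.4]
opening: 0.023
finger_force: 50.5
```

```bash
python3 -c "
from h import *
print(read_state()['joint_positions'].round(3))
go([.58,0.03,.24],-60,30)
"
```

```text
[-0.387  0.475 -0.387  1.985  1.146  1.345 -2.457]
t 5.23 ee [0.5797 0.0306 0.2408] rpy [1.2536e+02 5.0000e-02 3.0920e+01] F [ 1.3 -0.4 -1.4] open 0.023 ff 50.5
 trans [-0.  -0.3  1. ] ang [-5.4 -0.7  0.5]
```

```bash
python3 -c "
from h import *
go([.58,0.0,.10],-58,31)
go([.58,0.0,.048],-58,31)
"
```

```text
t 5.23 ee [0.5797 0.0306 0.2408] rpy [1.2536e+02 5.0000e-02 3.0920e+01] F [ 1.3 -0.4 -1.4] open 0.023 ff 50.5
 trans [-15.3 -99.6 103. ] ang [-3.4  0.1 -0. ]
t 5.23 ee [0.5797 0.0306 0.2408] rpy [1.2536e+02 5.0000e-02 3.0920e+01] F [ 1.3 -0.4 -1.4] open 0.023 ff 50.5
 trans [ -15.3 -142.   133.1] ang [-3.4  0.1 -0. ]
```

>>> {"fn": "servo_tool", "kwargs": {
  "motion": [
    {"angular": [-3.4,0,0],"translation": [-5,-25,26],"gripper": 1},
    {"angular": [-3.4,0,0],"translation": [-10,-50,52],"gripper": 1},
    {"angular": [-3.4,0,0],"translation": [-15,-75,78],"gripper": 1},
    {"angular": [-3.4,0,0],"translation": [-15,-100,103],"gripper": 1},
    {"angular": [-3.4,0,0],"translation": [-15,-120,118],"gripper": 1},
    {"angular": [-3.4,0,0],"translation": [-15,-132,126],"gripper": 1},
    {"angular": [-3.4,0,0],"translation": [-15,-138,130],"gripper": 1},
    {"angular": [-3.4,0,0],"translation": [-15,-140,132],"gripper": 1}
  ]
}}

```text
t: 5.9
ee_pos: [0.5776, -0.0023, 0.0486]
orientation: [2.136, 0.011, 0.539]
wrist_force: [-0.9, -2.9, -5.8]
opening: 0.0231
finger_force: 50.5
```

```bash
python3 -c "
from h import *
print(read_state()['joint_positions'].round(3))
go([.58,0.0,.045],-58,31)
s=snapshot('side');save(s,'side1')
cv2.imwrite('pics/side1c.png',cv2.resize(s['frame'][100:320,200:420,::-1],None,fx=2.5,fy=2.5))
"
```

```text
[-1.067  0.92   0.591  2.156  1.105  0.608 -2.733]
t 5.9 ee [ 0.5776 -0.0023  0.0486] rpy [122.39   0.66  30.87] F [-0.9 -2.9 -5.8] open 0.0231 ff 50.5
 trans [ 3.3 -3.3  1.3] ang [-0.4  0.5  0.5]
```

View pics/side1c.png

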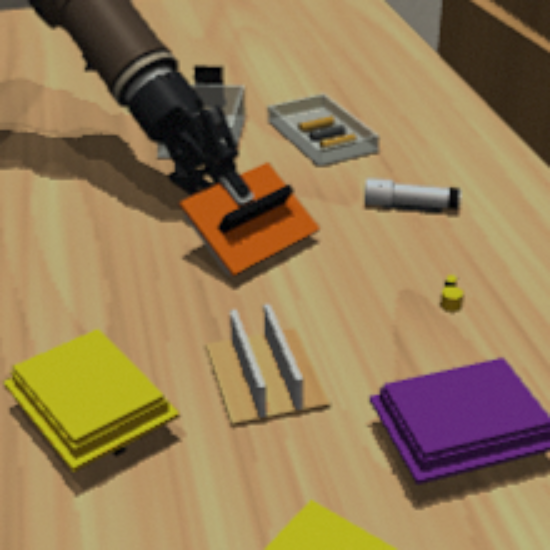

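The side view shows the lid held tilted, handle up, its far edge almost touching clear ledge between the rack and the flashlight. Now I release and withdraw.

>>> {"fn": "servo_tool", "kwargs": {
  "motion": [
    {"angular": [1,0,0],"translation": [0,0,0],"gripper": 0.8},
    {"angular": [1,0,0],"translation": [0,0,0],"gripper": 0.6},
    {"angular": [1,0,0],"translation": [0,0,-2],"gripper": 0.55},
    {"angular": [1,0,0],"translation": [0,0,-10],"gripper": 0.55},
    {"angular": [1,0,0],"translation": [0,0,-25],"gripper": 0.55},
    {"angular": [1,0,0],"translation": [0,0,-45],"gripper": 0.55},
    {"angular": [1,0,0],"translation": [0,0,-70],"gripper": 0.55},
    {"angular": [1,0,0],"translation": [0,0,-100],"gripper": 0.55}
  ],
  "force": 20
}}

```text
t: 6.62
ee_pos: [0.5345, 0.0697, 0.1042]
orientation: [2.155, 0.012, 0.534]
wrist_force: [0.4, 1.1, -0.3]
opening: 0.0381
finger_force: 0.0
```

```bash
python3 -c "
from h import *
print(read_state()['joint_positions'].round(3))
go([.58,0.0,.25],0,31)
s=snapshot('side');save(s,'side2')
cv2.imwrite('pics/side2c.png',cv2.resize(s['frame'][100:320,200:420,::-1],None,fx=2.5,fy=2.5))
"
```

```text
[-1.165  0.757  0.503  2.132  0.912  0.821 -2.577]
t 6.62 ee [0.5345 0.0697 0.1042] rpy [123.46   0.68  30.62] F [ 0.4  1.1 -0.3] open 0.0381 ff 0.0
 trans [  1.9 167.5 -11.1] ang [56.5  0.8 -0. ]
```

View pics/side2c.png

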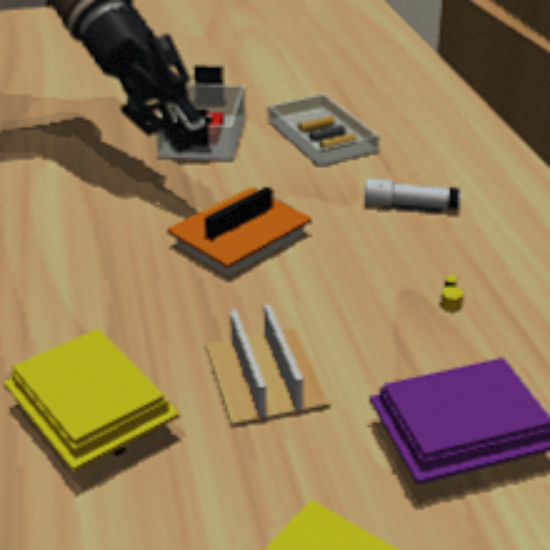

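The side view shows the lid lying flat on the ledge, handle up, with the bystanders untouched. The gripper is near the tub, so I raise it first.

>>> {"fn": "servo_tool", "kwargs": {
  "motion": [
    {"angular": [0,0,0],"translation": [0,30,-22],"gripper": 0.4},
    {"angular": [0,0,0],"translation": [0,60,-44],"gripper": 0.3},
    {"angular": [7,0,0],"translation": [0,90,-50],"gripper": 0.2},
    {"angular": [14,0,0],"translation": [0,120,-50],"gripper": 0.2},
    {"angular": [28,0,0],"translation": [0,150,-40],"gripper": 0.2},
    {"angular": [35,0,0],"translation": [0,168,-30],"gripper": 0.2},
    {"angular": [42,0,0],"translation": [0,168,-20],"gripper": 0.2},
    {"angular": [50,0,0],"translation": [0,168,-11],"gripper": 0.2}
  ]
}}

```text
t: 7.33
ee_pos: [0.5801, -0.0004, 0.254]
orientation: [2.842, 0.005, 0.538]
wrist_force: [-1.2, 0.5, -1.1]
opening: 0.0682
finger_force: 0.0
```

```bash
python3 -c "
from h import *
print(read_state()['joint_positions'].round(3))
go([.57,0.0,.25],0,31)
"
```

```text
[-0.581  0.299  0.402  1.822  0.207  0.957 -1.344]
t 7.33 ee [ 5.801e-01 -4.000e-04  2.540e-01] rpy [162.82   0.3   30.84] F [-1.2  0.5 -1.1] open 0.0682 ff 0.0
 trans [-8.4 -6.4  2.2] ang [17.2  0.3 -0.1]
```

>>> {"fn": "servo_tool", "kwargs": {
  "motion": [
    {"angular": [7,0,0],"translation": [0,0,0],"gripper": 0.2},
    {"angular": [14,0,0],"translation": [0,0,0],"gripper": 0.2},
    {"angular": [17.2,0.3,0],"translation": [0,0,0],"gripper": 0.2},
    {"angular": [17.2,0.3,0],"translation": [0,0,0],"gripper": 0.2},
    {"angular": [17.2,0.3,0],"translation": [0,0,0],"gripper": 0.2}
  ]
}}

```text
t: 7.75
ee_pos: [0.5789, -0.0011, 0.2506]
orientation: [3.135, 0.008, 0.536]
wrist_force: [-0.6, -0.0, -1.0]
opening: 0.0682
finger_force: 0.0
```

```bash
python3 -c "
from h import *
import pickle
st=read_state();print(st['joint_positions'].round(3))
go([.57,0.0,.25],0,31)
st=read_state();s=snapshot('wrist');save(s,'w2');pickle.dump((s,pose(s,st)),open('w2.pkl','wb'))
s=snapshot('scene');pickle.dump(s,open('sc2.pkl','wb'))
"
```

```text
[-0.34   0.359  0.334  1.695 -0.119  1.112 -1.008]
t 7.75 ee [ 0.5789 -0.0011  0.2506] rpy [179.64   0.45  30.68] F [-0.6 -0.  -1. ] open 0.0682 ff 0.0
 trans [-7.  -5.5  0.6] ang [ 0.4  0.5 -0.3]
```

View pics/w2.png

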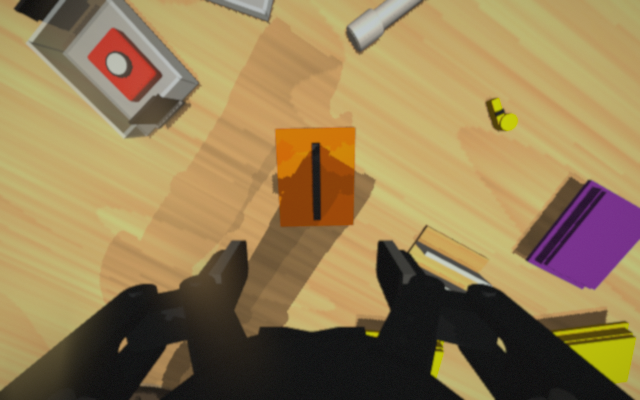

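The wrist view shows the flat lid with flange corners (275,129), (355,126), (354,224) and (281,227). Its handle top runs from (316,143) to (317,220), and the tub with the red headlamp is at upper left.

```bash
python3 -c "
from h import *
import pickle
s,P=pickle.load(open('w2.pkl','rb'))
q=np.array([onz(s,u,v,.024,P) for u,v in [(275,129),(355,126),(354,224),(281,227)]]);print(q.round(4),q.mean(0).round(4))
h=np.array([onz(s,u,v,.05,P) for u,v in [(316,143),(317,220)]]);print(h.round(4),h.mean(0).round(4))
for d in (q[1]-q[0],q[2]-q[1],q[2]-q[3],q[3]-q[0],h[1]-h[0]): print(np.linalg.norm(d).round(4),np.degrees(np.arctan2(d[1],d[0])).round(1))
"
```

```text
[[ 0.6052  0.0679  0.024 ]
 [ 0.6587 -0.0151  0.024 ]
 [ 0.5502 -0.0844  0.024 ]
 [ 0.4959 -0.0012  0.024 ]] [ 0.5775 -0.0082  0.024 ]
[[ 0.6179  0.0171  0.05  ]
 [ 0.5373 -0.0328  0.05  ]] [ 0.5776 -0.0078  0.05  ]
0.0987 -57.2
0.1288 -147.4
0.0994 -56.9
0.1293 -147.7
0.0949 -148.3
```

>>> {"fn": "servo_tool", "kwargs": {
  "motion": [
    {"angular": [0,0,0],"translation": [30,-35,-10],"gripper": 0.2},
    {"angular": [0,0,0],"translation": [40,-75,-20],"gripper": 0.2},
    {"angular": [0,0,0],"translation": [60,-115,-30],"gripper": 0.2},
    {"angular": [0,0,0],"translation": [60,-130,-30],"gripper": 0.2},
    {"angular": [0,0,0],"translation": [60,-130,-30],"gripper": 0.2},
    {"angular": [0,0,0],"translation": [60,-130,-30],"gripper": 0.2},
    {"angular": [0,0,0],"translation": [60,-130,-30],"gripper": 0.2}
  ]
}}

```text
t: 8.43
ee_pos: [0.5637, 0.1442, 0.2782]
orientation: [3.135, 0.009, 0.541]
wrist_force: [0.6, 0.2, 0.1]
opening: 0.0681
finger_force: 0.0
```

```bash
python3 -c "
from h import *
import pickle
st=read_state();print(st['ee_pos'].round(4),st['joint_vel'].round(3))
s=snapshot('wrist');pickle.dump((s,pose(s,st)),open('w3.pkl','wb'))
P=pose(s,st);u,v=map(int,proj(s,[.59,.253,.05],P));print(u,v)
x0=max(0,u-110);y0=max(0,v-100);print(x0,y0)
cv2.imwrite('pics/w3c.png',cv2.resize(s['frame'][y0:y0+200,x0:x0+220,::-1],None,fx=3,fy=3,interpolation=cv2.INTER_CUBIC))
"
```

```text
[0.5637 0.1442 0.2782] [ 0.029  0.004  0.02  -0.001 -0.003 -0.     0.004]
246 111
136 11
```

View pics/w3c.png

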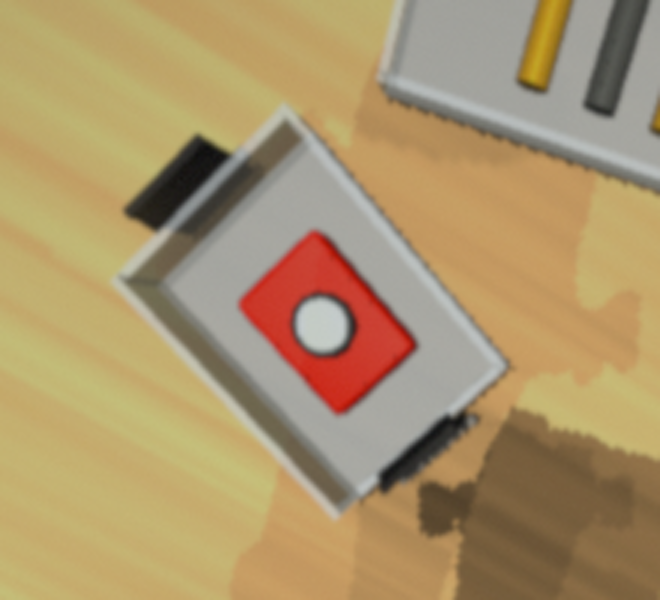

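The crop shows the whole tub. Its outer rim corners are at crop pixels (285,103), (511,366), (338,519) and (116,280), with black clips at both short ends.

```bash
python3 -c "
from h import *
import pickle
s,P=pickle.load(open('w3.pkl','rb'))
q=np.array([onz(s,136+u/3,11+v/3,.05,P) for u,v in [(285,103),(511,366),(338,519),(116,280)]]);print(q.round(4),q.mean(0).round(4))
for i in range(4):
  d=q[(i+1)%4]-q[i]; print(np.linalg.norm(d).round(4),np.degrees(np.arctan2(d[1],d[0])).round(1))
go([.5776,-.008,.12],0,32.4)
go([.5776,-.008,.04],0,32.4)
"
```

```text
[[0.6447 0.3015 0.05  ]
 [0.6053 0.1775 0.05  ]
 [0.5106 0.2089 0.05  ]
 [0.5522 0.331  0.05  ]] [0.5782 0.2547 0.05  ]
0.1301 -107.7
0.0997 161.6
0.129 71.2
0.0972 -17.7
t 8.48 ee [0.564  0.1432 0.2782] rpy [179.6    0.51  30.92] F [-0.4 -0.6  0.1] open 0.0684 ff 0.0
 trans [-64.7 135.6 159.8] ang [ 0.4  0.5 -1.5]
t 8.48 ee [0.564  0.1432 0.2782] rpy [179.6    0.51  30.92] F [-0.4 -0.6  0.1] open 0.0684 ff 0.0
 trans [-63.9 135.  239.7] ang [ 0.4  0.5 -1.5]
```

>>> {"fn": "servo_tool", "kwargs": {
  "motion": [
    {"angular": [0.4,0.5,-1.5],"translation": [-16,34,10],"gripper": 0.3},
    {"angular": [0.4,0.5,-1.5],"translation": [-32,68,20],"gripper": 0.4},
    {"angular": [0.4,0.5,-1.5],"translation": [-48,100,40],"gripper": 0.4},
    {"angular": [0.4,0.5,-1.5],"translation": [-64,135,70],"gripper": 0.4},
    {"angular": [0.4,0.5,-1.5],"translation": [-64.5,135.5,105],"gripper": 0.4},
    {"angular": [0.4,0.5,-1.5],"translation": [-64.5,135.5,140],"gripper": 0.4},
    {"angular": [0.4,0.5,-1.5],"translation": [-64.5,135.5,160],"gripper": 0.4},
    {"angular": [0.4,0.5,-1.5],"translation": [-64.5,135.5,160],"gripper": 0.4}
  ]
}}

```text
t: 9.15
ee_pos: [0.5747, -0.0091, 0.1153]
orientation: [-3.138, 0.007, 0.563]
wrist_force: [-0.8, -0.3, -0.3]
opening: 0.051
finger_force: 0.0
```

```bash
python3 -c "
from h import *
go([.5776,-.008,.04],0,32.4)
"
```

```text
t 9.15 ee [ 0.5747 -0.0091  0.1153] rpy [-179.78    0.41   32.26] F [-0.8 -0.3 -0.3] open 0.051 ff 0.0
 trans [ 3.6  0.9 75.3] ang [-0.2  0.4 -0.1]
```

>>> {"fn": "servo_tool", "kwargs": {
  "motion": [
    {"angular": [-0.2,0.4,0],"translation": [3.2,1,30],"gripper": 0.5},
    {"angular": [-0.2,0.4,0],"translation": [3.2,1,55],"gripper": 0.5},
    {"angular": [-0.2,0.4,0],"translation": [3.2,1,68],"gripper": 0.5},
    {"angular": [-0.2,0.4,0],"translation": [3.2,1,74],"gripper": 0.5},
    {"angular": [-0.2,0.4,0],"translation": [3.2,1,75],"gripper": 0.5},
    {"angular": [-0.2,0.4,0],"translation": [3.2,1,75],"gripper": 0.5}
  ]
}}

```text
t: 9.65
ee_pos: [0.5821, -0.0068, 0.0458]
orientation: [3.138, -0.008, 0.565]
wrist_force: [0.3, -0.5, -0.3]
opening: 0.0422
finger_force: 0.0
```

```bash
python3 -c "
from h import *
go([.5776,-.008,.04],0,32.4)
"
```

```text
t 9.65 ee [ 0.5821 -0.0068  0.0458] rpy [179.8   -0.48  32.37] F [ 0.3 -0.5 -0.3] open 0.0422 ff 0.0
 trans [-4.5 -1.4  5.7] ang [ 0.2 -0.5 -0. ]
```

>>> {"fn": "servo_tool", "kwargs": {
  "motion": [
    {"angular": [0,-0.3,0],"translation": [-3,-1,4],"gripper": 0.6},
    {"angular": [0,-0.3,0],"translation": [-3,-1,4],"gripper": 0.8},
    {"angular": [0,-0.3,0],"translation": [-3,-1,4],"gripper": 1},
    {"angular": [0,-0.3,0],"translation": [-3,-1,4],"gripper": 1},
    {"angular": [0,-0.3,0],"translation": [-3,-1,4],"gripper": 1},
    {"angular": [0,-0.3,0],"translation": [-3,-1,4],"gripper": 1}
  ],
  "force": 60
}}

```text
t: 10.15
ee_pos: [0.5788, -0.0073, 0.0415]
orientation: [3.139, -0.003, 0.565]
wrist_force: [-2.3, -1.1, 5.7]
opening: 0.0085
finger_force: 59.7
```

```bash
python3 -c "
from h import *
go([.5776,-.008,.04],0,32.4)
"
```

```text
t 10.15 ee [ 0.5788 -0.0073  0.0415] rpy [179.82  -0.18  32.38] F [-2.3 -1.1  5.7] open 0.0085 ff 59.7
 trans [-1.4  0.   1.5] ang [ 0.2 -0.2 -0. ]
```

>>> {"fn": "servo_tool", "kwargs": {
  "motion": [
    {"angular": [0,0,0],"translation": [0,0,-20],"gripper": 1},
    {"angular": [0,0,0],"translation": [0,0,-50],"gripper": 1},
    {"angular": [0,0,0],"translation": [0,0,-80],"gripper": 1},
    {"angular": [0,0,0],"translation": [0,0,-115],"gripper": 1},
    {"angular": [0,0,-7],"translation": [20,-25,-125],"gripper": 1},
    {"angular": [0,0,-14],"translation": [40,-55,-125],"gripper": 1},
    {"angular": [0,0,-20],"translation": [60,-85,-125],"gripper": 1},
    {"angular": [0,0,-20],"translation": [60,-85,-125],"gripper": 1}
  ]
}}

```text
t: 10.82
ee_pos: [0.5825, 0.1067, 0.1659]
orientation: [3.141, -0.006, 0.93]
wrist_force: [0.3, 1.5, -2.0]
opening: 0.0086
finger_force: 58.8
```

```bash
python3 -c "
from h import *
go([.5784,.256,.15],0,71.85)
"
```

```text
t 10.82 ee [0.5825 0.1067 0.1659] rpy [179.99  -0.33  53.31] F [ 0.3  1.5 -2. ] open 0.0086 ff 58.8
 trans [117.2 -92.5  16.6] ang [  0.1  -0.3 -18.5]
```

>>> {"fn": "servo_tool", "kwargs": {
  "motion": [
    {"angular": [0,-0.3,-6],"translation": [30,-24,5],"gripper": 1},
    {"angular": [0,-0.3,-12],"translation": [60,-48,10],"gripper": 1},
    {"angular": [0,-0.3,-18],"translation": [90,-72,15],"gripper": 1},
    {"angular": [0,-0.3,-18.5],"translation": [110,-87,16],"gripper": 1},
    {"angular": [0,-0.3,-18.5],"translation": [117,-92,16],"gripper": 1},
    {"angular": [0,-0.3,-18.5],"translation": [117,-92,16],"gripper": 1},
    {"angular": [0,-0.3,-18.5],"translation": [117,-92,16],"gripper": 1},
    {"angular": [0,-0.3,-18.5],"translation": [117,-92,16],"gripper": 1}
  ]
}}

```text
t: 11.48
ee_pos: [0.5821, 0.2431, 0.1494]
orientation: [3.139, 0.007, 1.234]
wrist_force: [0.2, -0.3, -0.6]
opening: 0.0087
finger_force: 58.9
```

```bash
python3 -c "
from h import *
go([.5784,.256,.15],0,71.85)
import pickle
st=read_state();s=snapshot('wrist');pickle.dump((s,pose(s,st)),open('w4.pkl','wb'));save(s,'w4')
"
```

```text
t 11.48 ee [0.5821 0.2431 0.1494] rpy [179.83   0.38  70.72] F [ 0.2 -0.3 -0.6] open 0.0087 ff 58.9
 trans [10.9 -7.7 -0.7] ang [ 0.2  0.4 -1.1]
```

View pics/w4.png

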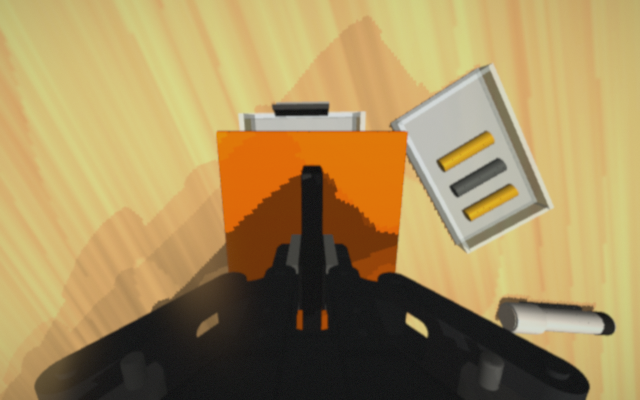

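The wrist view shows the held lid over the tub. The lid's far corners are at (217,131) and (407,131), the tub's far rim corners at (240,113) and (366,111), and the clip at (301,108).

```bash
python3 -c "
from h import *
import pickle
s,P=pickle.load(open('w4.pkl','rb'))
zt=.1494-.0175
a=np.array([onz(s,u,v,zt,P) for u,v in [(217,131),(407,131)]]);b=np.array([onz(s,u,v,.05,P) for u,v in [(240,113),(366,111)]])
M=P@np.linalg.inv(s['mount'])
for q in(a,b):
  d=q[1]-q[0];print(q.mean(0).round(4),np.linalg.norm(d).round(4),np.degrees(np.arctan2(d[1],d[0])).round(2))
print('lid edge mid in tool',((np.linalg.inv(M)@np.append(a.mean(0),1))[:3]*1000).round(1))
c=np.array([.5782,.2547]);y=np.array([np.sin(np.radians(18.15)),np.cos(np.radians(18.15))]);print('tub far edge expected',(c+.065*y).round(4))
go([.5784,.256,.15],0,71.85)
"
```

```text
[0.6015 0.3044 0.1319] 0.0975 -19.24
[0.599  0.3177 0.05  ] 0.0986 -18.37
lid edge mid in tool [64.4 -1.9 17. ]
tub far edge expected [0.5984 0.3165]
t 11.53 ee [0.5821 0.2431 0.1495] rpy [179.82   0.36  70.7 ] F [ 0.  -0.3 -1.6] open 0.0085 ff 58.9
 trans [10.9 -7.8 -0.6] ang [ 0.2  0.4 -1.1]
```

>>> {"fn": "servo_tool", "kwargs": {
  "motion": [
    {"angular": [0.2,0.4,-1],"translation": [11.5,-6,10],"gripper": 1},
    {"angular": [0.2,0.4,-1],"translation": [11.5,-6,15],"gripper": 1},
    {"angular": [0.2,0.4,-1],"translation": [11.5,-6,15],"gripper": 1},
    {"angular": [0.2,0.4,-1],"translation": [11.5,-6,15],"gripper": 1},
    {"angular": [0.2,0.4,-1],"translation": [11.5,-6,15],"gripper": 1}
  ]
}}

```text
t: 11.95
ee_pos: [0.5798, 0.258, 0.1341]
orientation: [-3.14, -0.001, 1.254]
wrist_force: [0.2, -0.7, -1.4]
opening: 0.0087
finger_force: 58.9
```

```bash
python3 -c "
from h import *
go([.580,.2555,.104],0,71.7)
"
```

```text
t 11.95 ee [0.5798 0.258  0.1341] rpy [-1.7993e+02 -8.0000e-02  7.1870e+01] F [ 0.2 -0.7 -1.4] open 0.0087 ff 58.9
 trans [-2.4  1.  30.1] ang [-0.1 -0.1  0.2]
```

>>> {"fn": "servo_tool", "kwargs": {
  "motion": [
    {"angular": [0,0,0],"translation": [-2,1,10],"gripper": 1},
    {"angular": [0,0,0],"translation": [-2,1,20],"gripper": 1},
    {"angular": [0,0,0],"translation": [-2,1,30],"gripper": 1},
    {"angular": [0,0,0],"translation": [-2,1,36],"gripper": 1},
    {"angular": [0,0,0],"translation": [-2,1,38],"gripper": 1},
    {"angular": [0,0,0],"translation": [-2,1,38],"gripper": 1}
  ]
}}

```text
t: 12.45
ee_pos: [0.5795, 0.2561, 0.0951]
orientation: [-3.139, -0.001, 1.255]
wrist_force: [-0.2, 0.8, -1.1]
opening: 0.0089
finger_force: 58.9
```

```bash
python3 -c "
from h import *
go([.580,.2555,.0885],0,71.7)
"
```

```text
t 12.45 ee [0.5795 0.2561 0.0951] rpy [-1.7987e+02 -3.0000e-02  7.1890e+01] F [-0.2  0.8 -1.1] open 0.0089 ff 58.9
 trans [-0.4  0.7  6.6] ang [-0.1 -0.   0.2]
```

>>> {"fn": "servo_tool", "kwargs": {
  "motion": [
    {"angular": [-0.1,0,0],"translation": [-0.4,0.6,2],"gripper": 1},
    {"angular": [-0.1,0,0],"translation": [-0.4,0.6,4],"gripper": 1},
    {"angular": [-0.1,0,0],"translation": [-0.4,0.6,6],"gripper": 1},
    {"angular": [-0.1,0,0],"translation": [-0.4,0.6,7],"gripper": 1},
    {"angular": [-0.1,0,0],"translation": [-0.4,0.6,8],"gripper": 1},
    {"angular": [-0.1,0,0],"translation": [-0.4,0.6,8],"gripper": 1}
  ]
}}

```text
t: 12.95
ee_pos: [0.5806, 0.2558, 0.0884]
orientation: [3.141, -0.002, 1.255]
wrist_force: [0.9, -0.0, -2.2]
opening: 0.0084
finger_force: 58.9
```

```bash
python3 -c "
from h import *
go([.580,.2555,.0735],0,71.7);print(read_state()['moment'].round(2))
s=snapshot('side');P=s['pose'];u,v=map(int,proj(s,[.58,.2545,.06],P));print(u,v)
a=cv2.resize(s['frame'][v-35:v+35,u-50:u+50,::-1],None,fx=5,fy=5,interpolation=cv2.INTER_CUBIC)
s=snapshot('scene');P=s['pose'];u,v=map(int,proj(s,[.58,.2545,.06],P))
b=cv2.resize(s['frame'][v-35:v+35,u-30:u+30,::-1],None,fx=5,fy=5,interpolation=cv2.INTER_CUBIC)
cv2.imwrite('pics/fit.png',np.hstack([a,b]))
"
```

```text
t 12.95 ee [0.5806 0.2558 0.0884] rpy [ 1.7995e+02 -1.2000e-01  7.1890e+01] F [ 0.9 -0.  -2.2] open 0.0084 ff 58.9
 trans [-0.5 -0.5 14.9] ang [ 0.  -0.1  0.2]
[ 0.06 -0.   -0.01]
280 138
```

>>> {"fn": "servo_tool", "kwargs": {
  "motion": [
    {"angular": [0,0,0],"translation": [-0.4,-0.4,1.5],"gripper": 1},
    {"angular": [0,0,0],"translation": [-0.4,-0.4,3],"gripper": 1},
    {"angular": [0,0,0],"translation": [-0.4,-0.4,4],"gripper": 1},
    {"angular": [0,0,0],"translation": [-0.4,-0.4,4],"gripper": 1}
  ]
}}

```text
t: 13.38
ee_pos: [0.5804, 0.2555, 0.0845]
orientation: [3.14, -0.002, 1.255]
wrist_force: [0.1, 0.2, 3.3]
opening: 0.0085
finger_force: 59.6
```

>>> {"fn": "servo_tool", "kwargs": {
  "motion": [
    {"angular": [0,0,0],"translation": [0,0,2],"gripper": 1},
    {"angular": [0,0,0],"translation": [0,0,4],"gripper": 1},
    {"angular": [0,0,0],"translation": [0,0,5],"gripper": 1},
    {"angular": [0,0,0],"translation": [0,0,5],"gripper": 1}
  ]
}}

```text
t: 13.72
ee_pos: [0.5798, 0.2553, 0.0787]
orientation: [3.141, -0.001, 1.255]
wrist_force: [0.5, 0.5, -1.2]
opening: 0.0089
finger_force: 59.0
```

```bash
python3 -c "
from h import *
go([.580,.2555,.0735],0,71.7);print(read_state()['moment'].round(2))"
```

```text
t 13.72 ee [0.5798 0.2553 0.0787] rpy [ 1.7999e+02 -7.0000e-02  7.1890e+01] F [ 0.5  0.5 -1.2] open 0.0089 ff 59.0
 trans [0.3 0.2 5.2] ang [ 0.  -0.1  0.2]
[ 0.03 -0.21 -0.07]
```

>>> {"fn": "servo_tool", "kwargs": {
  "motion": [
    {"angular": [0,0,0],"translation": [0,0,2],"gripper": 1},
    {"angular": [0,0,0],"translation": [0,0,4],"gripper": 1},
    {"angular": [0,0,0],"translation": [0,0,6],"gripper": 1},
    {"angular": [0,0,0],"translation": [0,0,6.5],"gripper": 1},
    {"angular": [0,0,0],"translation": [0,0,6.5],"gripper": 1}
  ]
}}

```text
t: 14.13
ee_pos: [0.5797, 0.2555, 0.0735]
orientation: [3.141, -0.002, 1.255]
wrist_force: [-4.5, -1.7, 11.7]
opening: 0.0084
finger_force: 60.8
```

```bash
python3 -c "
from h import *
go([.580,.2555,.0735],0,71.7);print(read_state()['moment'].round(2))"
```

```text
t 14.13 ee [0.5797 0.2555 0.0735] rpy [ 1.7999e+02 -1.0000e-01  7.1890e+01] F [-4.5 -1.7 11.7] open 0.0084 ff 60.8
 trans [ 0.1  0.3 -0. ] ang [ 0.  -0.1  0.2]
[-0.27  0.84 -0.04]
```

>>> {"fn": "servo_tool", "kwargs": {
  "motion": [
    {"angular": [0,0,0],"translation": [0,0,1],"gripper": 1},
    {"angular": [0,0,0],"translation": [0,0,2],"gripper": 1},
    {"angular": [0,0,0],"translation": [0,0,2],"gripper": 1},
    {"angular": [0,0,0],"translation": [0,0,2],"gripper": 1}
  ]
}}

```text
t: 14.47
ee_pos: [0.5797, 0.2555, 0.0734]
orientation: [3.141, -0.002, 1.255]
wrist_force: [-11.1, -4.5, 30.7]
opening: 0.0084
finger_force: 63.5
```

It is stiff at the expected seated height, so it is home. Now I relax, release and retreat.

>>> {"fn": "servo_tool", "kwargs": {
  "motion": [
    {"angular": [0,0,0],"translation": [0,0,-2],"gripper": 1},
    {"angular": [0,0,0],"translation": [0,0,-3],"gripper": 1},
    {"angular": [0,0,0],"translation": [0,0,-3],"gripper": 0.7},
    {"angular": [0,0,0],"translation": [0,0,-3],"gripper": 0.5},
    {"angular": [0,0,0],"translation": [0,0,-3],"gripper": 0.5},
    {"angular": [0,0,0],"translation": [0,0,-20],"gripper": 0.5},
    {"angular": [0,0,0],"translation": [0,0,-50],"gripper": 0.5},
    {"angular": [0,0,0],"translation": [0,0,-85],"gripper": 0.5}
  ]
}}

```text
t: 15.13
ee_pos: [0.5785, 0.2547, 0.1545]
orientation: [-3.139, 0.002, 1.255]
wrist_force: [1.2, 0.5, 1.2]
opening: 0.0429
finger_force: 0.0
```

>>> {"fn": "servo_tool", "kwargs": {
  "motion": [
    {"angular": [0,0,0],"translation": [-30,0,-40],"gripper": 0.5},
    {"angular": [0,0,0],"translation": [-60,0,-80],"gripper": 0.5},
    {"angular": [0,0,0],"translation": [-60,0,-80],"gripper": 0.5},
    {"angular": [0,0,0],"translation": [-60,0,-80],"gripper": 0.5},
    {"angular": [0,0,0],"translation": [-60,0,-80],"gripper": 0.5}
  ]
}}

```text
t: 15.55
ee_pos: [0.5615, 0.198, 0.2362]
orientation: [3.14, -0.003, 1.254]
wrist_force: [0.0, 0.0, 0.5]
opening: 0.0426
finger_force: 0.0
```

```bash
python3 -c "
from h import *
import pickle
st=read_state();print(st['ee_pos'].round(3),st['t'])
s=snapshot('wrist');P=pose(s,st);pickle.dump((s,P),open('w5.pkl','wb'))
u,v=map(int,proj(s,[.58,.2545,.06],P));print(u,v);x0=max(0,u-75);y0=max(0,v-90);print(x0,y0)
a=cv2.resize(s['frame'][y0:y0+180,x0:x0+150,::-1],None,fx=3,fy=3,interpolation=cv2.INTER_CUBIC)
s=snapshot('side');P=s['pose'];u,v=map(int,proj(s,[.58,.2545,.06],P))
b=cv2.resize(s['frame'][v-45:v+45,u-29:u+29,::-1],None,fx=6,fy=6,interpolation=cv2.INTER_CUBIC)
cv2.imwrite('pics/fin.png',np.hstack([a,b]))
"
```

```text
[0.561 0.198 0.236] 15.55
313 132
238 42
```

View pics/fin.png

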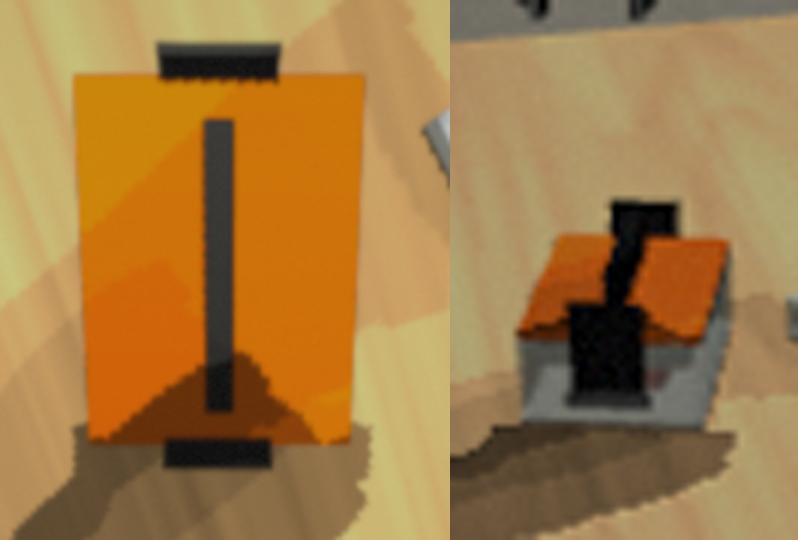

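The picture shows the lid flush on the tub with both clips overlapping the flange ends, at about (218,75) and (218,445). The gripper is clear, so I hand in.

```bash
python3 -c "
from bench import *
print(job_done())"
```

```text
the job is handed in; nothing more can be done
None
```

I laid the lid flat on the ledge handle-up and released it. I then took it by the handle and pressed it down on the tub until it stopped hard at the expected seated height. The last picture shows both clips over it, and the job was handed in at about 16 s with no verdict returned.

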